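Open the bench torch outlet and take its cap off

TASK

Get the bench gas outlet ready for the torch hose: lever its stiff dust hood open with the blade of the plaster spatula (not with the fingers), fold the hood right back past upright, and lay the spatula down flat on the mat again. Then take off the round brass cap underneath: nobody knows whether this one is right- or left-handed, it lets go within a quarter turn one way and comes to a stop almost at once the other way, so try it both ways by feel and do not force it or wrench it up while it is still locked. Finish while holding the cap level in the gripper, lifted a good hand's breadth above the outlet, and leave the cast, the pot and the die where they stand.

Things in the scene. Friction and masses are not known exactly. Their poses are not given: they have to be found in the camera images.
- outlet_box: Grey gas outlet box, fixed to the worktop, 120 (x) x 112 (y) x 82 mm high, on a foot plate 132 x 124 x 8 mm; with the white dust hood on top, shut, 134 mm high in all. Origin: on the worktop, straight below the cap's axis; z up; its front looks along its -x, towards the robot's right, where the spatula lies, and the front face is at its x = -58 mm. A copper pipe comes out of its back.
- seat (a point): Middle of the brass seat on which the cap stands, 86 mm above the worktop; axes as the box. Two ears, 39 mm across, on its 18 mm high spigot hold the cap. The cap has 1.5 mm of play up and 7 degrees round; one way (varies, not visible) it then stops hard; the other way it turns freely, lifts straight off once turned 65 degrees, and stops at 105.
- hood_hinge (a point): Point on the hood's hinge axis, in the middle of the box's back edge: 50 mm behind (box +x) the cap's axis, 86 mm above the worktop. The axis runs along the box's y.
- hood (a joint): Angle of the hood about its hinge, rad: 0 shut, 1.57 upright, 1.95 stop, folded back. Hollow white plastic hood, 90 (x) x 96 (y) x 49 mm, 120 g. The hinge is stiff: about 2 N upward at the lip starts it, and it stays at any angle where it is left. At less than about 1.7 it may be in the gripper's way over the cap.
- hood_lip (a point): Middle of the front edge of the hood's prying lip, on its underside; turns with the hood (x towards the hinge, z up when shut). The lip: 64 mm wide (y), 4 mm thick, sticks out 19 mm from the hood's front wall. Shut, its edge is 3 mm in front of the box's front face and leaves a slot 6 mm high, 19 mm deep over the box's flat top (box top z = 82 mm, lip underside z = 88 mm).
- cap: Round knurled brass cap, closed on top, 52 mm across, 30 mm high, about 90 g, hidden under the hood. Origin: centre of its open underside, z up. On the seat its top is 116 mm above the worktop. A 30 N grip is plenty: the fingers then slip on it before they can force it.
- spatula: Plaster spatula lying flat on the mat, 198 mm long, 80 g: turned wooden handle, 18 mm thick, from y = -6 to +99 mm; flat steel blade, 17 mm wide, 2 mm thick, from y = -6 to -99 mm, flat sides up and down, 9 mm above the mat. Origin: middle of its length, on its underside; y towards the handle's end, z up.
- spatula_grip (a point): Point on the spatula's axis, 9 mm above its underside, in the handle, 24 mm behind where the blade begins: grip across the handle here. Axes as the spatula's.
- spatula_tip (a point): Tip of the spatula's blade, on its axis, 117 mm ahead of the grip point. Axes as the spatula's.
- cast: Bystander: white stone cast of an arch of teeth, 52 x 67 x 30 mm, loose on the mat to the left. Origin: centre of its underside.
- pot: Bystander: round pot of powder with a beige lid, 61 mm across, 55 mm high, loose, in front of the outlet box, towards the robot. Origin: centre of its underside.
- die: Bystander: small beige stone die, 16 x 18 x 26 mm, loose, on the left. Origin: centre of its underside.

How it is judged:
By the outcome, as a careful person would: the job done as asked, in the order asked, and still so for the second after the job is handed in, while the arm keeps its last pose, push and grip.
It also fails if it takes over 67 s, if anything falls off the work surface, if the arm or the gripper's body presses on something with over 40 N, if the wrist force passes 120 N, or if a joint passes its speed limit or range.

ROBOT

A 6-joint arm with a two-finger parallel gripper is mounted at the origin on a cart in front of the work surface, level with it; the furniture and walls round the work are solid. World frame = base frame: x ahead of the robot, y to its left, z up, the work surface at z = 0. Lengths are in m, angles in degrees, forces in N, time in s.
With the tool pointing down it reaches from about 0.325 to 0.775 m from the base axis. Payload 9.3 kg.
Tool frame: the origin (TCP) lies at the very end of the fingers, on their centre line; the grasp point (between the pads) lies 19 mm behind it (manip.grasp_offset is the distance from the TCP to the grasp point, in m); z points along the fingers, y is the line along which they close (so a half turn about z gives the same grasp; the last joint's range is limited). The gripper opens to 85 mm and grips with 20 to 120 N. Pads are 22 mm wide; open, the fingers measure 114 mm over their backs; the gripper's body (76 mm by 85 mm) begins 54 mm behind the grasp point. The pads swing forward as they close: fully open they stand 13 mm farther back than shut.
Start: joints at [57.09, 14.817, 1.232, 76.415, 0, 81.257], TCP at [0.225, 0.502, 0.231] pointing down, gripper open.
Joint ranges: [-174.27, 174.27], [-52.1, 104.24], [-59.71, 78.15], [-110.17, 111.67], [-87.03, 83.33], [-180, 180]. Speed limits (degrees/s): [127.2, 127.2, 159.86, 180, 180, 180].

INTERFACE

Orientations are given as [roll, pitch, yaw] about the fixed x, y, z axes, in that order (R = Rz(yaw) Ry(pitch) Rx(roll)).
In Python, from plant import manip, snapshot, nets gives the robot as it stands. The module is installed in compiled form; this text tells all that it offers.
- The arm moves only by the tool step_arm, never from a script. Its argument "steps" is a list of rows, each a list of 2 entries, a list of its own where there are three numbers: the shift along the tool's x, y, z in m, then the turn, a rotation vector about the tool's x, y, z in degrees. A call has 1 to 20 rows; each row shifts and turns the commanded pose from where the row before left it, along the tool's axes as they then stand; what a row does not reach is not made up. A row lasts 1/8 s, in which the tool goes at most 62.5 mm and 10.7 degrees, less where a joint would pass 70% of its speed; a pose out of reach is approached as far as the arm can. A call with a gripper value outside its range is refused whole. "claw" is the opening, from -1 (shut) to 1 (fully open), set as the call begins (left out, the last holds). The fingers move at their own pace and stop on an object; "force" is the grip in N (left out, the last holds). Time passes only in rows, so rows that do not move let the fingers close. It gives the time, the measured TCP pose, the force, the opening and the grip force at its end, in the units of the state.
- manip.state(): the state, without advancing time (a new reading comes with each control period).
- snapshot(name): name is "scene" or "top" or "wrist"; returns a dict with "color" (400x640x3 uint8, red, green, blue), "fx", "fy", "cx", "cy" (pixels), "k1" (the pictures are not rectified: a ray, as slopes to the right and down, at radius r is drawn at 1 + k1 r^2 times it, then the intrinsics apply), "eye" and "attitude" of the camera in the world. Camera axes: x right, y up, looking along -z (the intrinsics and any distortion apply to the point x, -y, -z); pixel columns grow to the right and rows downward; lengths in m; the calibration is good to about 2 mm. A picture is of the moment at which its call begins. There is no depth.
- manip.sign_off(): hands the job in; it is judged then, once.
Trained networks look in a picture, given as the dict that the camera call returned (one of the last four; its "shot" number tells which), for a name from the list of things; names that differ only in an ending like _2 or _b are one class to them, and where a whole thing is asked for, a point or a joint stands for the part that bears it (a point fixed in the world has none). Each returns a list of dicts, best first, with "score" (0 to 1); they miss things now and then, are a little off and sometimes report something else, mostly with a low value. They report only what shows in the picture. A call takes as long as a camera call.
- nets.search_frame(picture, target): "location" ([column, row] in pixels, amid what is visible of it).
- nets.outline_of(picture, target): "pixels" (400x640 bool, what is visible of it) and "location" ([column, row] in pixels, amid what is visible of it).
- nets.pinpoint(picture, target): "location" ([column, row] in pixels: a listed point, or the origin of a listed thing).
The state is a dict: "clock": time; "q": joint angles; "dq": joint speeds; "effort": joint torques, N m; "position": TCP position; "tcp_rot": TCP orientation; "wrist_force": force on the tool from outside, world axes, zero at the start; "ft_torque": the same for the moment, N m; "width": opening from 0.0 (shut) to 1.0 (fully open); "finger_force": force on a finger pad.
Only numpy, scipy, OpenCV 4.12 (cv2) and the standard library are available. Lean on these libraries where they do the work, as an engineer would, in place of code of your own. Each camera call takes 0.05 s, during which the arm holds its last target. There are 200 camera calls.

## Working session

There is one attempt and no reset: what is moved stays moved. The work goes in short steps, Python scripts to look and compute and a tool call to move; the robot and the scene stay as the last step left them, time stands still between calls to the robot, and variables do not carry over. Pictures are saved under pics/ and viewed, at most 10 in all, crops included, and the job is handed in when it is done.

Besides the shell and the picture viewer there is one more tool, called after "Request:" by a JSON object that holds its "name" and its "arguments", one argument or row to a line. step_arm: Moves the arm, as the interface text tells. Its arguments: {"type":"object","properties":{"steps":{"type":"array","items":{"type":"array"}},"claw":{"type":"number"},"force":{"type":"number"}},"required":["steps"]}

```bash
mkdir -p pics; ls
cat > h.py <<'E'
import numpy as np, cv2
from scipy.spatial.transform import Rotation as R
from plant import manip, snapshot, nets
def shot(n): return snapshot(n)
def att(p):
    a=np.array(p["attitude"],float)
    return a if a.shape==(3,3) else (R.from_quat(a).as_matrix() if a.size==4 else R.from_euler('xyz',a,degrees=True).as_matrix())
def ray(p,uv):
    K=np.array([[p["fx"],0,p["cx"]],[0,p["fy"],p["cy"]],[0,0,1.]])
    s=cv2.undistortPoints(np.array([[uv]],float),K,np.array([p["k1"],0,0,0,0.]))[0,0]
    d=att(p)@np.array([s[0],-s[1],-1]); return np.array(p["eye"],float),d/np.linalg.norm(d)
def proj(p,X):
    c=att(p).T@(np.array(X,float)-np.array(p["eye"],float)); s=np.array([c[0],-c[1]])/-c[2]
    s=s*(1+p["k1"]*(s@s)); return np.array([p["fx"]*s[0]+p["cx"],p["fy"]*s[1]+p["cy"]])
def onz(p,uv,z):
    e,d=ray(p,uv); return e+d*(z-e[2])/d[2]
def tri(obs):
    A=np.zeros((3,3));b=np.zeros(3);L=[]
    for p,uv in obs:
        e,d=ray(p,uv);M=np.eye(3)-np.outer(d,d);A+=M;b+=M@e;L.append((e,M))
    X=np.linalg.solve(A,b); return X,[np.linalg.norm(M@(X-e)) for e,M in L]
def best(p,f,n):
    r=getattr(nets,f)(p,n); return r[0] if r else None
def save(p,n): cv2.imwrite("pics/"+n+".png",p["color"][:,:,::-1])
E
python3 - <<'E'
from h import *
np.set_printoptions(precision=4,suppress=True)
s=manip.state();print({k:np.round(v,3) if not isinstance(v,dict) else v for k,v in s.items()},manip.grasp_offset)
P={n:shot(n) for n in("scene","top","wrist")}
for n,p in P.items(): print(n,p["eye"],p["attitude"],p["fx"],p["k1"]);save(p,n+"0")
for t in ["outlet_box","seat","hood_hinge","hood_lip","hood","spatula","spatula_grip","spatula_tip","cast","pot","die"]:
    o=[]
    for n,p in P.items():
        b=best(p,"pinpoint",t)
        if b: o.append((p,b["location"]));print(t,n,np.round(b["location"],1),round(b["score"],2),onz(p,b["location"],0))
    if len(o)>1:print("   tri",*tri(o))
E
```

```text
pics
{'clock': np.float64(0.0), 'q': array([57.09 , 14.85 ,  1.191, 76.418,  0.001, 81.258]), 'dq': array([-0.09 , -0.02 , -0.025, -0.033,  0.044,  0.004]), 'effort': array([ -0.001, -55.565,  34.453,   0.014,  -0.   ,  -0.   ]), 'position': array([0.225, 0.502, 0.231]), 'tcp_rot': array([-179.924,   -0.013,  155.832]), 'wrist_force': array([-1.009,  0.   , -0.349]), 'ft_torque': array([0.019, 0.053, 0.008]), 'finger_force': np.float64(0.0), 'width': np.float64(0.999)} 0.0187
scene [ 0.2751 -0.531   0.7209] [ 41.9963  -0.1342 -28.3458] 383.53530733203087 -0.0014523748174839186
top [ 0.4398 -0.0256  1.2127] [  4.698  -0.817 -90.533] 507.1165603804839 0.057151643531380664
wrist [0.148  0.5375 0.3731] [-19.0332   0.1458  65.7662] 289.14323105141057 -0.001405216042553507
outlet_box scene [334.  229.3] 0.79 [ 0.5974 -0.0371  0.    ]
outlet_box top [322.3 185.6] 0.84 [ 0.6025 -0.0325  0.    ]
   tri [ 0.6024 -0.032  -0.0081] [np.float64(0.0013555191980417249), np.float64(0.0013555191980415024)]
seat scene [336.8 208.7] 0.66 [0.6378 0.0178 0.    ]
hood_hinge top [301.5 182. ] 0.73 [0.6116 0.0175 0.    ]
hood_lip scene [347.8 221.7] 0.57 [ 0.6396 -0.0324  0.    ]
hood_lip top [350.8 184.9] 0.89 [ 0.6037 -0.1012  0.    ]
   tri [ 0.5921 -0.0959  0.0923] [np.float64(0.0009104910961144126), np.float64(0.000910491096114477)]Traceback (most recent call last):
  File "<stdin>", line 9, in <module>
  File "h.py", line 23, in best
    r=getattr(nets,f)(p,n); return r[0] if r else None
ValueError: it knows: cap, cast, die, hood_hinge, hood_lip, outlet_box, pot, seat, spatula, spatula_grip, spatula_tip
```

Run:
```python
from h import *
np.set_printoptions(precision=4,suppress=True)
P={n:shot(n) for n in("scene","top")}
for t in ["outlet_box","seat","hood_hinge","hood_lip","spatula","spatula_grip","spatula_tip","cast","pot","die"]:
    o=[]
    for n,p in P.items():
        b=best(p,"pinpoint",t)
        if b: o.append((p,b["location"]));print(t,n,np.round(b["location"],1),round(b["score"],2),onz(p,b["location"],0))
    if len(o)>1:print("   tri",*tri(o))
```

```text
outlet_box scene [337.  230.3] 0.91 [ 0.6023 -0.0432  0.    ]
outlet_box top [323.4 186.5] 0.56 [ 0.6003 -0.0351  0.    ]
   tri [ 0.6039 -0.0363 -0.009 ] [np.float64(0.0025769793889596276), np.float64(0.0025769793889597005)]
seat scene [337.6 209.4] 0.62 [0.6383 0.0147 0.    ]
hood_hinge scene [323.6 301.2] 0.48 [ 0.4808 -0.1938  0.    ]
hood_hinge top [303.5 179.3] 0.79 [0.6182 0.0127 0.    ]
   tri [ 0.6611  0.039  -0.5149] [np.float64(0.03400631539935913), np.float64(0.034006315399359416)]
hood_lip scene [346.5 219.8] 0.58 [ 0.64   -0.0256  0.    ]
hood_lip top [354.5 184.8] 0.85 [ 0.6039 -0.1102  0.    ]
   tri [ 0.5875 -0.1018  0.1077] [np.float64(0.0020379049960840864), np.float64(0.0020379049960842933)]
spatula scene [353.2 338.3] 0.69 [ 0.4924 -0.291   0.    ]
spatula top [429.2 228.1] 0.9 [ 0.498  -0.2876  0.    ]
   tri [ 0.4967 -0.2887 -0.0088] [np.float64(0.0018331872263268273), np.float64(0.0018331872263266777)]
spatula_grip scene [358.3 342.3] 0.67 [ 0.4968 -0.3024  0.    ]
spatula_tip scene [323.1 301.1] 0.88 [ 0.48   -0.1931  0.    ]
spatula_tip top [393.8 237.1] 0.73 [ 0.4771 -0.2024  0.    ]
   tri [ 0.4762 -0.2001  0.0147] [np.float64(0.0004603175935413976), np.float64(0.00046031759354137546)]
cast scene [243.4 183.2] 0.73 [0.4629 0.2173 0.    ]
cast top [221.4 239.8] 0.91 [0.4744 0.2082 0.    ]
   tri [0.4677 0.2089 0.0062] [np.float64(0.00676803840854372), np.float64(0.006768038408543691)]
pot scene [263.8 226.2] 0.74 [0.4515 0.0523 0.    ]
pot top [287.4 252.1] 0.95 [0.4437 0.0519 0.    ]
   tri [0.4472 0.0505 0.0037] [np.float64(0.0036878172896063826), np.float64(0.003687817289606412)]
die scene [246.6 183.6] 0.47 [0.4699 0.2117 0.    ]
die top [208.4 205.2] 0.43 [0.5572 0.2397 0.    ]
   tri [ 0.5233  0.2589 -0.0519] [np.float64(0.03973031759880162), np.float64(0.03973031759880183)]
```

View pics/scene0.png

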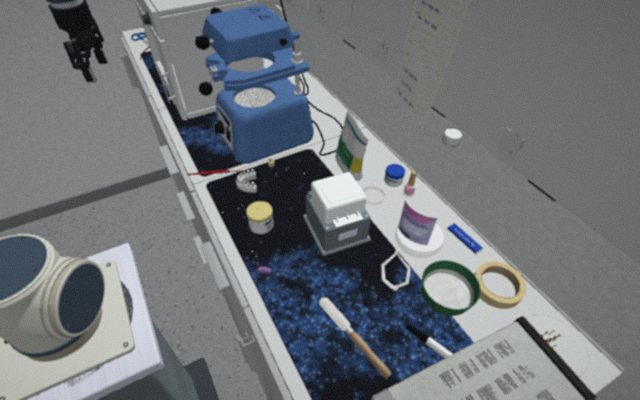

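View pics/top0.png

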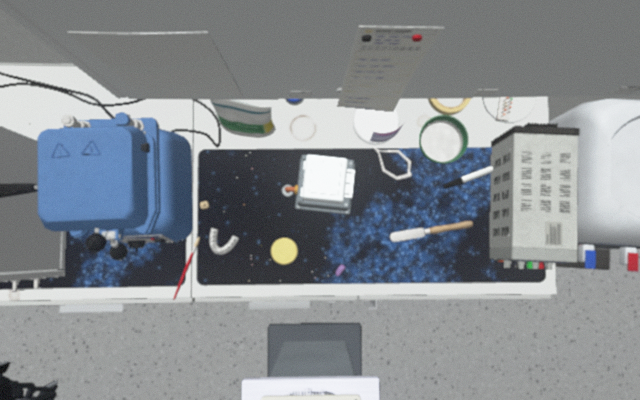

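The scene view shows the white-hooded box at about (337,215), lip towards the robot's right, the spatula at (355,338) with its blade tip at (323,301), and the pot at (260,217). The top view agrees: hood (325,182), lip edge (353,185), spatula from (391,237) to (472,224), cast (222,242), pot (284,250). I'll move over to the spatula and measure from closer up.

```bash
cat >> h.py <<'E'
def go(pos,rpy=None):
    s=manip.state(); R0=R.from_euler('xyz',s["tcp_rot"],degrees=True); R1=R0 if rpy is None else R.from_euler('xyz',rpy,degrees=True)
    print("at",np.round(s["position"],4),np.round(s["tcp_rot"],2),"turn",np.round((R0.inv()*R1).as_rotvec(degrees=True),2),"then shift(mm)",np.round(R1.inv().apply(np.array(pos)-s["position"])*1000,1))
E
python3 - <<'E'
from h import *
go([.49,-.27,.23],[180,0,103])
p=shot("top")
for t in("outlet_box","spatula"):
    m=best(p,"outline_of",t)["pixels"].astype(np.uint8);r=cv2.minAreaRect(cv2.findNonZero(m));b=cv2.boxPoints(r);print(t,r)
    print(np.round([onz(p,c,.134 if t!="spatula" else .009) for c in b],4))
E
```

```text
at [0.2252 0.5018 0.2313] [-180.     -0.    155.83] turn [-0.   -0.   52.83] then shift(mm) [-811.6   84.4    1.3]
outlet_box ((318.3536376953125, 182.81707763671875), (69.35100555419922, 55.43663024902344), 6.34019136428833)
[[ 0.5402  0.0571  0.134 ]
 [ 0.6591  0.0436  0.134 ]
 [ 0.6415 -0.1045  0.134 ]
 [ 0.5226 -0.0898  0.134 ]]
spatula ((431.0405578613281, 230.2432098388672), (9.370742797851562, 81.54190063476562), 80.53767395019531)
[[ 0.4882 -0.1925  0.009 ]
 [ 0.5186 -0.3842  0.009 ]
 [ 0.4966 -0.3871  0.009 ]
 [ 0.4663 -0.1957  0.009 ]]
```

Request:
{"name": "step_arm", "arguments": {
  "steps": [
    [[0, 0, 0], [0, 0, 10.4]],
    [[0, 0, 0], [0, 0, 10.4]],
    [[0, 0, 0], [0, 0, 10.4]],
    [[0, 0, 0], [0, 0, 10.4]],
    [[0, 0, 0], [0, 0, 10.4]],
    [[-0.058, 0.006, 0], [0, 0, 0]],
    [[-0.058, 0.006, 0], [0, 0, 0]],
    [[-0.058, 0.006, 0], [0, 0, 0]],
    [[-0.058, 0.006, 0], [0, 0, 0]],
    [[-0.058, 0.006, 0], [0, 0, 0]],
    [[-0.058, 0.006, 0], [0, 0, 0]],
    [[-0.058, 0.006, 0], [0, 0, 0]],
    [[-0.058, 0.006, 0], [0, 0, 0]],
    [[-0.058, 0.006, 0], [0, 0, 0]],
    [[-0.058, 0.006, 0], [0, 0, 0]],
    [[-0.058, 0.006, 0], [0, 0, 0]],
    [[-0.058, 0.006, 0], [0, 0, 0]],
    [[-0.058, 0.006, 0], [0, 0, 0]],
    [[-0.058, 0.006, 0], [0, 0, 0]]
  ]
}}

```text
clock: 4.38
position: [0.5012, -0.2686, 0.2314]
tcp_rot: [180.0, 0.0, 103.8]
wrist_force: [0.9, 0.6, 0.5]
width: 1.0
finger_force: 0.0
```

Run:
```python
from h import *
np.set_printoptions(precision=4,suppress=True)
p=shot("wrist");save(p,"w1")
print(p["eye"],p["attitude"])
for t in ["spatula_grip","spatula_tip","hood_lip","outlet_box"]:
    b=best(p,"pinpoint",t)
    if b: print(t,np.round(b["location"],1),round(b["score"],2),onz(p,b["location"],.09 if t=="hood_lip" else .009))
m=best(p,"outline_of","spatula")["pixels"].astype(np.uint8);r=cv2.minAreaRect(cv2.findNonZero(m));print(r,np.round([onz(p,c,.009) for c in cv2.boxPoints(r)],4))
```

```text
[ 0.4809 -0.1855  0.3737] [-19.1284   0.0514  13.7464]
spatula_grip [309.9 185. ] 0.95 [ 0.4883 -0.3042  0.009 ]
spatula_tip [325.2  92. ] 0.77 [ 0.4804 -0.1863  0.009 ]
hood_lip [474.4  20.6] 0.65 [ 0.5916 -0.099   0.09  ]
outlet_box [313.2 184.8] 0.48 [ 0.4925 -0.3029  0.009 ]
((314.57037353515625, 167.4651641845703), (18.291324615478516, 145.81875610351562), 4.635463237762451) [[ 0.4919 -0.3866  0.009 ]
 [ 0.4648 -0.1925  0.009 ]
 [ 0.4864 -0.1889  0.009 ]
 [ 0.5175 -0.3827  0.009 ]]
```

View pics/w1.png

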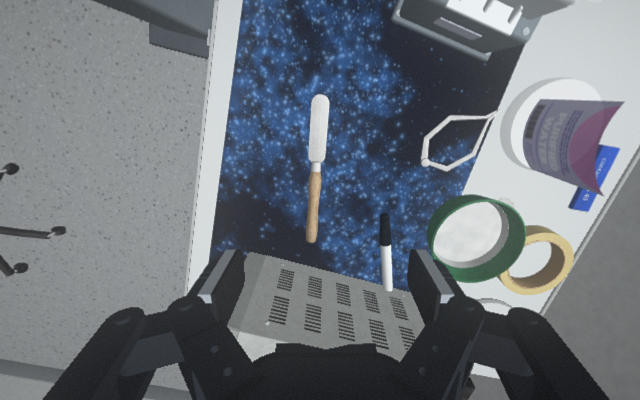

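The wrist view shows the spatula clear between the open fingers: tip (320,95), ferrule (317,163), handle end (311,242). The box front is at the upper right (460,40). I'll go down for a second view.

Request:
{"name": "step_arm", "arguments": {
  "steps": [
    [[0, 0, 0], [0, 0, 5.3]],
    [[-0.0115, -0.005, 0.04], [0, 0, 0]],
    [[-0.0115, -0.005, 0.04], [0, 0, 0]],
    [[-0.0115, -0.005, 0.04], [0, 0, 0]],
    [[0, 0, 0], [0, 0, 0]]
  ],
  "claw": 0.1
}}

```text
clock: 5.3
position: [0.4898, -0.3012, 0.1096]
tcp_rot: [-179.8, -0.2, 98.6]
wrist_force: [-1.1, 0.8, 1.0]
width: 0.547
finger_force: 0.0
```

Run:
```python
from h import *
np.set_printoptions(precision=4,suppress=True)
p=shot("wrist");save(p,"w2");q=shot("scene")
s=manip.state();print(s["position"],s["tcp_rot"],s["width"],s["q"])
for t in ["spatula_grip","spatula_tip"]:
    b=best(p,"pinpoint",t);c=best(q,"pinpoint",t)
    if b: print(t,np.round(b["location"],1),round(b["score"],2),onz(p,b["location"],.009), c and (c["score"],c["location"],tri([(p,b["location"]),(q,c["location"])])))
m=best(p,"outline_of","spatula")["pixels"].astype(np.uint8)
ys=[y for y in range(400) if m[y].any()]
for y in ys[::12]:
    xs=np.flatnonzero(m[y]); a=onz(p,[xs.min(),y],.009);b=onz(p,[xs.max(),y],.009);print(y,xs.min(),xs.max(),(a+b)/2,np.linalg.norm(a-b))
```

```text
[ 0.4916 -0.3022  0.1128] [179.952   0.039  98.58 ] 0.5518087579196114 [-39.9143  20.7091  -7.9234  61.3064   0.0101  41.5056]
spatula_grip [332.4 179.2] 0.31 [ 0.4931 -0.2873  0.009 ] (0.95, [357.1, 341.5], (array([ 0.497 , -0.2948, -0.0134]), [np.float64(0.0027026465337664845), np.float64(0.0027026465337664503)]))
spatula_tip [331.5  52.5] 0.93 [ 0.4768 -0.1878  0.009 ] (0.34, [246.7, 186.1], (array([ 0.4199, -0.2161,  0.3921]), [np.float64(0.06065331699479949), np.float64(0.06065331699479952)]))
55 328 333 [ 0.4763 -0.1897  0.009 ] 0.00382674124730226
67 317 343 [ 0.4772 -0.1981  0.009 ] 0.020145166767796964
79 316 343 [ 0.4781 -0.2067  0.009 ] 0.021182004275742117
91 317 343 [ 0.4799 -0.2154  0.009 ] 0.020655736349613332
103 317 342 [ 0.4809 -0.2245  0.009 ] 0.020116603419612307
115 317 342 [ 0.4823 -0.2338  0.009 ] 0.02037838813278131
127 317 343 [ 0.4842 -0.2432  0.009 ] 0.021472763193360188
139 318 343 [ 0.4861 -0.2529  0.009 ] 0.020922644961021683
151 318 343 [ 0.4876 -0.2629  0.009 ] 0.021206272085400126
163 324 337 [ 0.4892 -0.2732  0.009 ] 0.011178832880562272
175 324 338 [ 0.4913 -0.2837  0.009 ] 0.012206428651255218
187 322 339 [ 0.4926 -0.2946  0.009 ] 0.01503198400077817
199 321 339 [ 0.4938 -0.3059  0.009 ] 0.01614491735963049
211 323 339 [ 0.4965 -0.3172  0.009 ] 0.014559653756549362
223 324 338 [ 0.4984 -0.3291  0.009 ] 0.012928086876306373
235 324 338 [ 0.5003 -0.3413  0.009 ] 0.013122203074074596
247 323 338 [ 0.5018 -0.3539  0.009 ] 0.014274129473893423
259 323 339 [ 0.5042 -0.3668  0.009 ] 0.015461353301656733
271 324 338 [ 0.5063 -0.3802  0.009 ] 0.01374162221592987
```

Request:
{"name": "step_arm", "arguments": {
  "steps": [
    [[-0.003, 0.0024, 0.03], [0, 0, -0.4]],
    [[0, 0, 0.04], [0, 0, 0]],
    [[0, 0, 0.025], [0, 0, 0]],
    [[0, 0, 0.01], [0, 0, 0]],
    [[0, 0, 0], [0, 0, 0]],
    [[0, 0, 0], [0, 0, 0]]
  ]
}}

```text
clock: 6.4
position: [0.4946, -0.306, 0.0075]
tcp_rot: [179.9, 0.1, 98.9]
wrist_force: [1.4, 0.1, 0.6]
width: 0.549
finger_force: 0.0
```

Request:
{"name": "step_arm", "arguments": {
  "steps": [
    [[0, 0, 0.0045], [0, 0, 0]],
    [[0, 0, 0], [0, 0, 0]],
    [[0, 0, 0], [0, 0, 0]],
    [[0, 0, 0], [0, 0, 0]],
    [[0, 0, 0], [0, 0, 0]],
    [[0, 0, 0], [0, 0, 0]]
  ],
  "claw": -1,
  "force": 90
}}

```text
clock: 7.15
position: [0.4941, -0.3057, 0.0022]
tcp_rot: [180.0, 0.0, 98.9]
wrist_force: [-1.4, 0.7, 6.6]
width: 0.174
finger_force: 89.1
```

Request:
{"name": "step_arm", "arguments": {
  "steps": [
    [[0, 0, -0.02], [0, 0, 0]],
    [[0, 0, -0.04], [0, 0, 0]],
    [[0, 0, -0.04], [0, 0, 0]],
    [[0, 0, -0.04], [0, 0, 0]],
    [[0, 0, 0], [0, 0, 0]],
    [[0, 0, 0], [0, 0, 0]]
  ]
}}

```text
clock: 7.9
position: [0.4936, -0.3053, 0.1409]
tcp_rot: [-180.0, -0.0, 98.9]
wrist_force: [0.1, 0.1, -1.0]
width: 0.179
finger_force: 88.5
```

Run:
```python
from h import *
np.set_printoptions(precision=4,suppress=True)
s=manip.state();print(s["position"],s["tcp_rot"],s["width"],s["wrist_force"],s["ft_torque"])
p=shot("wrist");save(p,"w3");q=shot("scene");t=shot("top")
T=R.from_euler('xyz',s["tcp_rot"],degrees=True)
for n in ["spatula_tip","hood_lip","outlet_box","seat"]:
    o=[]
    for k in(p,q,t):
        b=best(k,"pinpoint",n)
        if b: o.append((k,b["location"]));print(n,np.round(b["location"],1),round(b["score"],2))
    if len(o)>1:
        X,e=tri(o);print("  ",X,np.round(e,4),"tool",T.inv().apply(X-s["position"]))
m=best(t,"outline_of","outlet_box")["pixels"];a=t["color"].copy();a[m]=a[m]//2+np.array([127,0,0],np.uint8)
cv2.imwrite("pics/box.png",cv2.resize(np.hstack([a[130:230,270:430,::-1],t["color"][130:230,270:430,::-1]]),None,fx=2.5,fy=2.5,interpolation=cv2.INTER_CUBIC))
```

```text
[ 0.4936 -0.3053  0.1409] [-179.9579   -0.0465   98.9295] 0.1793198372436953 [ 0.1176  0.1087 -1.0211] [-0.0539  0.0086 -0.0401]
spatula_tip [331.2   7.8] 0.69
spatula_tip [321.3 261.6] 0.84
spatula_tip [399.1 237.5] 0.73
   [ 0.4744 -0.1907  0.1471] [0.0038 0.001  0.0031] tool [ 0.1162 -0.0012 -0.0061]
hood_lip [325.6 222.4] 0.2
hood_lip [354.7 186.4] 0.88
   [ 0.4849 -0.0606  0.6429] [0.0303 0.0303] tool [ 0.2434  0.029  -0.5018]
outlet_box [336.  227.3] 0.78
outlet_box [324.4 187.5] 0.76
   [ 0.5991 -0.0385  0.0077] [0.0024 0.0024] tool [0.2471 0.1457 0.1334]
seat [338.6 209.8] 0.59
```

View pics/w3.png

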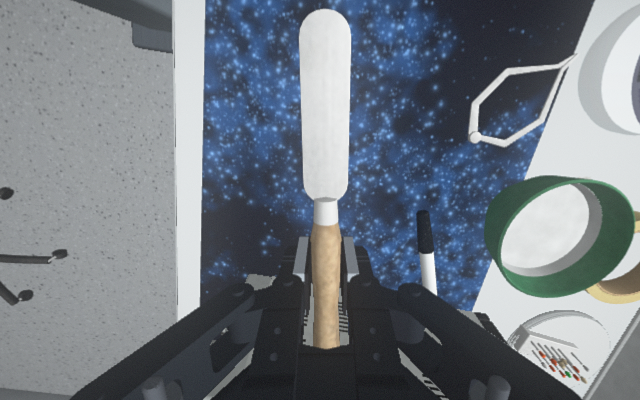

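View pics/box.png

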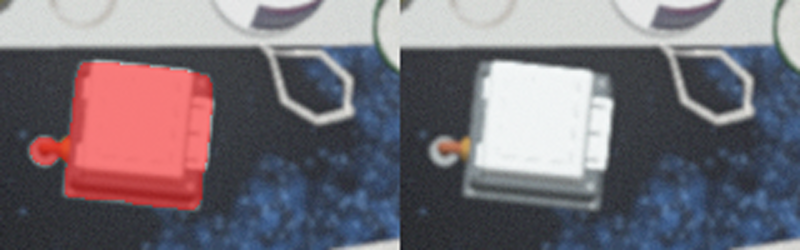

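The blade is held straight, with its tip at (325,10) in the wrist view. The overlay mask fits the box, with the pipe at its back and the lip on the right. Next I'll fit the box pose to the masks from two cameras.

```bash
cat > fit.py <<'E'
from h import *
from scipy.optimize import minimize
def cub(x0,x1,y,z0,z1): return np.array([[a,b,c] for a in(x0,x1) for b in(-y,y) for c in(z0,z1)],float)/1000
PARTS=[cub(-64,68,62,0,8),cub(-58,62,56,0,82),cub(-42,48,48,85,134),cub(-61,-42,32,88,92)]
def render(p,v):
    c,s=np.cos(v[2]),np.sin(v[2]);m=np.zeros((1600,2560),np.uint8)
    for Q in PARTS:
        W=Q@np.array([[c,s,0],[-s,c,0],[0,0,1]])+[v[0],v[1],0]
        uv=np.array([proj(p,X) for X in W])*4+2
        cv2.fillConvexPoly(m,cv2.convexHull(np.round(uv).astype(np.int32)),255)
    return cv2.resize(m,(640,400),interpolation=cv2.INTER_AREA)/255.
def fit(v0):
    O=[]
    for n in("top","scene"):
        p=shot(n);m=best(p,"outline_of","outlet_box")["pixels"].astype(np.uint8)
        m=cv2.morphologyEx(m,cv2.MORPH_OPEN,cv2.getStructuringElement(cv2.MORPH_ELLIPSE,(21,21)));O.append((p,m))
    def res(o):
        f=lambda w:sum(np.abs(render(p,w*[.01,.01,.1])-m).sum() for p,m in o)
        r=minimize(f,np.array(v0)/[.01,.01,.1],method="Nelder-Mead",options=dict(initial_simplex=np.array(v0)/[.01,.01,.1]+np.array([[0,0,0],[.6,0,0],[0,.6,0],[0,0,.8]])))
        return r.x*[.01,.01,.1],r.fun
    for o in(O[:1],O[1:],O):
        v,f=res(o);print(np.round(v[:2],4),np.degrees(v[2]),f)
    return v
if __name__=="__main__": fit([.602,-.034,np.radians(83)])
E
python3 fit.py
```

```text
[ 0.6012 -0.04  ] 81.89633413677916 232.1372549019608
[ 0.5897 -0.0297] 57.938654751740785 984.6117647058823
[ 0.6017 -0.0392] 80.11968195667288 1636.98431372549
```

Request:
{"name": "step_arm", "arguments": {
  "steps": [
    [[0, 0, -0.025], [0, 0, 8.45]],
    [[0, 0, -0.024], [0, 0, 8.45]],
    [[0.038, 0.023, 0], [0, 0, 0]],
    [[0.038, 0.023, 0], [0, 0, 0]],
    [[0.0367, 0.0234, 0], [0, 0, 0]],
    [[0, 0, 0], [0, 0, 0]],
    [[0, 0, 0], [0, 0, 0]]
  ]
}}

```text
clock: 9.78
position: [0.5782, -0.2035, 0.1906]
tcp_rot: [-180.0, 0.0, 82.1]
wrist_force: [0.2, 0.2, -0.4]
width: 0.18
finger_force: 88.5
```

Run:
```python
from h import *
from fit import render
np.set_printoptions(precision=4,suppress=True)
s=manip.state();print(s["position"],s["tcp_rot"])
p=shot("wrist");v=[.6012,-.04,np.radians(81.9)]
a=p["color"].copy();m=(render(p,v)>.5).astype(np.uint8)
cs,_=cv2.findContours(m,cv2.RETR_EXTERNAL,cv2.CHAIN_APPROX_NONE);cv2.drawContours(a,cs,-1,(255,0,0),1)
x=np.array([np.cos(v[2]),np.sin(v[2])]);y=np.array([-x[1],x[0]]);o=np.array(v[:2])
def W(bx,by,z): return [*(o+x*bx+y*by),z]
for q in [(-.061,-.032,.088),(-.061,.032,.088),(-.058,-.056,.082),(-.058,.056,.082)]:
    uv=proj(p,W(*q));print(q,uv);cv2.circle(a,tuple(np.round(uv).astype(int)),3,(0,255,0),1)
b=best(p,"pinpoint","hood_lip");print(b and (b["score"],b["location"],onz(p,b["location"],.088)),W(-.061,0,.088))
cv2.imwrite("pics/w4.png",a[:,:,::-1])
```

```text
[ 0.5782 -0.2035  0.1906] [-179.979     0.0094   82.0677]
(-0.061, -0.032, 0.088) [367.3173  66.192 ]
(-0.061, 0.032, 0.088) [285.2072  66.0433]
(-0.058, -0.056, 0.082) [396.648   62.7762]
(-0.058, 0.056, 0.082) [255.8915  62.5224]
None [np.float64(0.5926050248518074), np.float64(-0.10039144312071001), 0.088]
```

View pics/w4.png

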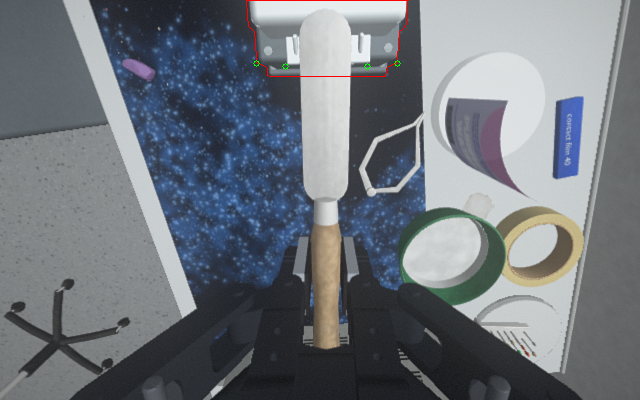

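The model overlay matches the view: lip edge at row 66 between columns 287 and 369, blade centred on it at about 325. I'll back off and drop the blade to slot height.

Request:
{"name": "step_arm", "arguments": {
  "steps": [
    [[-0.027, 0, 0], [0, 0, 0]],
    [[0, 0, 0.04], [0, 0, 0]],
    [[0, 0, 0.04], [0, 0, 0]],
    [[0, 0, 0.025], [0, 0, 0]],
    [[0, 0, 0.007], [0, 0, 0]],
    [[0, 0, 0], [0, 0, 0]],
    [[0, 0, 0], [0, 0, 0]]
  ]
}}

```text
clock: 10.75
position: [0.5751, -0.2308, 0.0801]
tcp_rot: [179.9, 0.0, 82.0]
wrist_force: [0.3, -0.6, -0.7]
width: 0.174
finger_force: 88.5
```

Run:
```python
from h import *
np.set_printoptions(precision=4,suppress=True)
s=manip.state();print(s["position"],s["tcp_rot"],s["wrist_force"])
q=shot("scene");t=shot("top");o=[]
for k in(q,t):
    b=best(k,"pinpoint","spatula_tip");print(b)
    if b:o.append((k,b["location"]))
if len(o)>1:print(tri(o))
c=q["color"][190:270,290:410,::-1];cv2.imwrite("pics/slot.png",cv2.resize(c,None,fx=6,fy=6,interpolation=cv2.INTER_CUBIC))
T=R.from_euler('xyz',s["tcp_rot"],degrees=True)
print(proj(q,s["position"]+T.apply([.1165,-.001,-.0065])))
```

```text
[ 0.5751 -0.2308  0.0801] [179.8888   0.0433  82.0159] [ 0.3298 -0.5579 -0.6513]
{'location': [355.0, 233.1], 'score': 0.58}
{'location': [362.2, 187.2], 'score': 0.8}
(array([ 0.5904, -0.1233,  0.0838]), [np.float64(0.003778790866802452), np.float64(0.0037787908668023514)])
[351.2793 229.927 ]
```

View pics/slot.png

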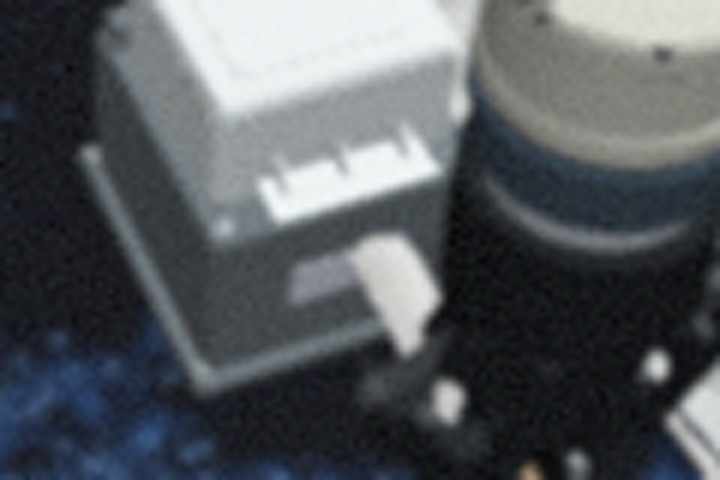

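The tip is at (375,238) in the crop, in front of the slot under the lip. I'll read the pose again, then insert slowly.

Request:
{"name": "step_arm", "arguments": {
  "steps": [
    [[0.006, 0, 0], [0, 0, 0]],
    [[0, 0, 0], [0, 0, 0]],
    [[0, 0, 0], [0, 0, 0]]
  ]
}}

```text
clock: 11.32
position: [0.5755, -0.2242, 0.0788]
tcp_rot: [-180.0, 0.0, 82.1]
wrist_force: [-0.1, -0.7, -1.2]
width: 0.183
finger_force: 88.5
```

Request:
{"name": "step_arm", "arguments": {
  "steps": [
    [[0.004, 0, 0.0004], [0, 0, 0]],
    [[0.004, 0, 0], [0, 0, 0]],
    [[0.003, 0, 0], [0, 0, 0]],
    [[0, 0, 0], [0, 0, 0]]
  ]
}}

```text
clock: 11.82
position: [0.577, -0.2131, 0.0784]
tcp_rot: [180.0, 0.0, 82.1]
wrist_force: [-0.1, 0.0, -1.0]
width: 0.176
finger_force: 88.5
```

Request:
{"name": "step_arm", "arguments": {
  "steps": [
    [[0.003, 0, 0], [0, 0, 0]],
    [[0.003, 0, 0], [0, 0, 0]],
    [[0.003, 0, 0], [0, 0, 0]],
    [[0, 0, 0], [0, 0, 0]]
  ]
}}

```text
clock: 12.32
position: [0.5782, -0.2043, 0.0784]
tcp_rot: [-180.0, 0.0, 82.0]
wrist_force: [0.3, 0.1, -0.9]
width: 0.179
finger_force: 88.5
```

Request:
{"name": "step_arm", "arguments": {
  "steps": [
    [[0.002, 0, 0], [0, 0, 0]],
    [[0, 0, -0.003], [0, 0, 0]],
    [[0, 0, -0.003], [0, 0, 0]],
    [[0, 0, -0.003], [0, 0, 0]],
    [[0, 0, 0], [0, 0, 0]]
  ]
}}

```text
clock: 12.95
position: [0.5785, -0.2026, 0.0877]
tcp_rot: [180.0, 0.0, 82.0]
wrist_force: [0.0, 0.4, -1.8]
width: 0.178
finger_force: 88.3
```

Request:
{"name": "step_arm", "arguments": {
  "steps": [
    [[0.0015, 0, -0.0105], [0, 0, 0]],
    [[0.0028, 0, -0.0105], [0, 0, 0]],
    [[0.0038, 0, -0.0105], [0, 0, 0]],
    [[0.005, 0, -0.0102], [0, 0, 0]],
    [[0, 0, 0], [0, 0, 0]],
    [[0, 0, 0], [0, 0, 0]]
  ]
}}

```text
clock: 13.7
position: [0.5804, -0.1895, 0.1291]
tcp_rot: [180.0, -0.0, 82.0]
wrist_force: [0.8, 0.1, -0.5]
width: 0.177
finger_force: 88.5
```

Run:
```python
from h import *
np.set_printoptions(precision=4,suppress=True)
s=manip.state();print(s["position"],s["tcp_rot"],s["wrist_force"],s["ft_torque"])
q=shot("scene")
c=q["color"][170:270,290:410,::-1];cv2.imwrite("pics/pry.png",cv2.resize(c,None,fx=6,fy=6,interpolation=cv2.INTER_CUBIC))
```

```text
[ 0.5804 -0.1895  0.1291] [179.9781  -0.0034  82.0425] [ 0.8456  0.0947 -0.4567] [-0.0632 -0.0327 -0.0062]
```

View pics/pry.png

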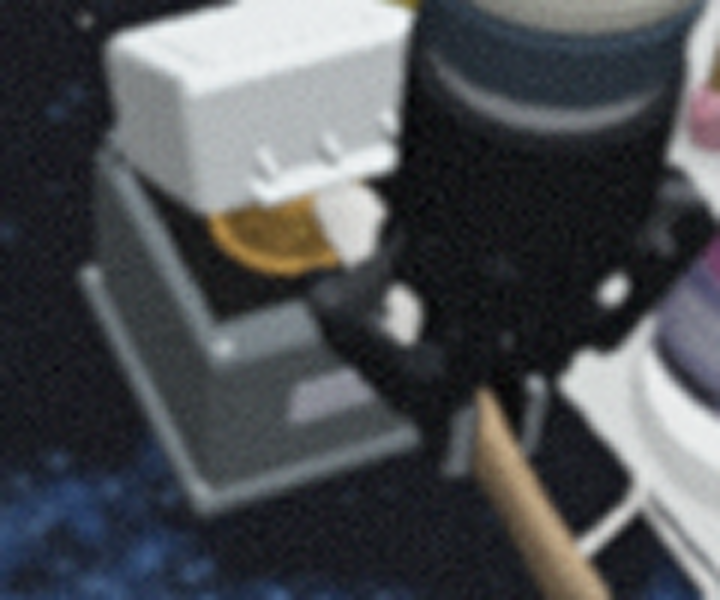

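The hood is well up on the blade: lip at about (325,175) in the crop, brass cap visible at (280,225). I'll carry on along the arc.

Request:
{"name": "step_arm", "arguments": {
  "steps": [
    [[0.0097, 0, -0.0139], [0, 0, 0]],
    [[0.012, 0, -0.012], [0, 0, 0]],
    [[0.0139, 0, -0.0097], [0, 0, 0]],
    [[0.0154, 0, -0.0072], [0, 0, 0]],
    [[0.0164, 0, -0.0044], [0, 0, 0]],
    [[0.0169, 0, -0.0015], [0, 0, 0]],
    [[0, 0, 0], [0, 0, 0]]
  ]
}}

```text
clock: 14.62
position: [0.5922, -0.1045, 0.1778]
tcp_rot: [180.0, -0.0, 82.1]
wrist_force: [0.3, -0.3, -0.5]
width: 0.176
finger_force: 88.5
```

Request:
{"name": "step_arm", "arguments": {
  "steps": [
    [[0.0084, 0, 0.0004], [0, 0, 0]],
    [[0.0084, 0, 0.001], [0, 0, 0]],
    [[0.0084, 0, 0.002], [0, 0, 0]],
    [[0.004, 0, 0.001], [0, 0, 0]],
    [[0, 0, 0], [0, 0, 0]],
    [[0, 0, 0], [0, 0, 0]]
  ]
}}

```text
clock: 15.38
position: [0.5961, -0.0773, 0.1734]
tcp_rot: [180.0, -0.0, 82.0]
wrist_force: [-0.0, 0.3, 0.0]
width: 0.184
finger_force: 88.5
```

Request:
{"name": "step_arm", "arguments": {
  "steps": [
    [[0.002, 0, 0.0007], [0, 0, 0]],
    [[0.002, 0, 0.0008], [0, 0, 0]],
    [[0, 0, 0], [0, 0, 0]]
  ]
}}

```text
clock: 15.75
position: [0.5966, -0.0731, 0.1719]
tcp_rot: [180.0, -0.0, 82.0]
wrist_force: [0.9, -0.4, -0.7]
width: 0.18
finger_force: 88.5
```

Run:
```python
from h import *
np.set_printoptions(precision=4,suppress=True)
s=manip.state();print(s["position"],s["tcp_rot"],s["wrist_force"],s["ft_torque"])
q=shot("scene");t=shot("top")
v=np.radians(82);o=np.array([.6012,-.04]);x=np.array([np.cos(v),np.sin(v)]);y=np.array([-x[1],x[0]])
a=q["color"].copy();c=t["color"].copy()
for th,col in((1.7,(255,0,0)),(1.92,(0,255,0))):
    for by in(-.032,.032):
        for r,d in((.111,0),(.092,0),(.092,.049),(.002,.049)):
            bx=.05-r*np.cos(th)+d*np.sin(th);z=.087+r*np.sin(th)+d*np.cos(th)
            W=[*(o+x*bx+y*(by if r==.111 else by*1.5)),z]
            for im,k in((a,q),(c,t)):cv2.circle(im,tuple(np.round(proj(k,W)).astype(int)),1,col,-1)
A=cv2.resize(a[120:260,260:390,::-1],None,fx=3,fy=4);C=cv2.resize(c[120:260,260:390,::-1],None,fx=3,fy=4)
cv2.imwrite("pics/fold.png",np.hstack([A,C]))
```

```text
[ 0.5966 -0.0731  0.1719] [179.9989  -0.0018  82.0359] [ 0.8966 -0.4235 -0.7211] [-0.0343 -0.0353 -0.028 ]
```

View pics/fold.png

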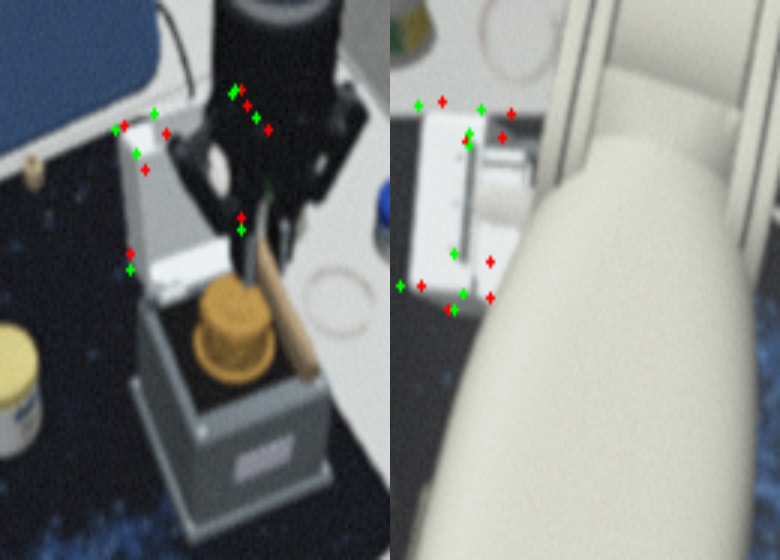

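The hood is folded back past upright with the cap exposed at (235,310). The top view puts it around 1.8 rad, so I'll push a little further.

Request:
{"name": "step_arm", "arguments": {
  "steps": [
    [[0.003, 0, 0.001], [0, 0, 0]],
    [[0.003, 0, 0.001], [0, 0, 0]],
    [[0.002, 0, 0.0008], [0, 0, 0]],
    [[0, 0, 0], [0, 0, 0]]
  ]
}}

```text
clock: 16.35
position: [0.5975, -0.0671, 0.1693]
tcp_rot: [180.0, 0.2, 82.0]
wrist_force: [-3.3, -11.8, 2.5]
width: 0.178
finger_force: 88.8
```

The wrist reads −12 N, so the hood has reached its stop. I'll retract and take the spatula back to its place on the mat.

Request:
{"name": "step_arm", "arguments": {
  "steps": [
    [[-0.02, 0, -0.001], [0, 0, 0]],
    [[-0.04, 0, 0], [0, 0, 0]],
    [[-0.05, 0, 0], [0, 0, 0]],
    [[-0.042, 0, 0], [0, 0, -8.5]],
    [[0, -0.03, 0.02], [0, 0, -8.4]],
    [[-0.025, -0.0325, 0.04], [0, 0, 0]],
    [[-0.025, -0.033, 0.04], [0, 0, 0]],
    [[-0.02, 0, 0.035], [0, 0, 0]],
    [[0, 0, 0], [0, 0, 0]],
    [[0, 0, 0], [0, 0, 0]]
  ]
}}

```text
clock: 17.6
position: [0.493, -0.2955, 0.0359]
tcp_rot: [180.0, 0.0, 98.9]
wrist_force: [0.1, -0.3, -0.6]
width: 0.18
finger_force: 88.5
```

Run:
```python
from h import *
go([.494,-.3055,.003],[180,0,98.9])
```

```text
at [ 0.493  -0.2955  0.0359] [179.96   0.    98.93] turn [0.04 0.   0.03] then shift(mm) [-10.   -0.6  32.9]
```

Request:
{"name": "step_arm", "arguments": {
  "steps": [
    [[-0.009, 0, 0.015], [0, 0, 0]],
    [[0, 0, 0.01], [0, 0, 0]],
    [[0, 0, 0.004], [0, 0, 0]],
    [[0, 0, 0.003], [0, 0, 0]],
    [[0, 0, 0], [0, 0, 0]],
    [[0, 0, 0], [0, 0, 0]]
  ]
}}

```text
clock: 18.35
position: [0.4943, -0.3044, 0.0033]
tcp_rot: [180.0, 0.0, 98.9]
wrist_force: [-0.2, -0.4, -0.1]
width: 0.18
finger_force: 88.5
```

Request:
{"name": "step_arm", "arguments": {
  "steps": [
    [[0, 0, 0.001], [0, 0, 0]],
    [[0, 0, 0], [0, 0, 0]]
  ]
}}

```text
clock: 18.6
position: [0.4943, -0.3044, 0.0023]
tcp_rot: [180.0, 0.0, 98.9]
wrist_force: [0.0, -0.8, 0.8]
width: 0.176
finger_force: 88.8
```

Request:
{"name": "step_arm", "arguments": {
  "steps": [
    [[0, 0, 0], [0, 0, 0]],
    [[0, 0, 0], [0, 0, 0]],
    [[0, 0, 0], [0, 0, 0]],
    [[0, 0, -0.02], [0, 0, 0]],
    [[0, 0, -0.04], [0, 0, 0]],
    [[0, 0, -0.055], [0, 0, 0]],
    [[0, 0, -0.06], [0, 0, 0]],
    [[0, 0, -0.05], [0, 0, 0]],
    [[0, 0, 0], [0, 0, 0]]
  ],
  "claw": 0.1,
  "force": 30
}}

```text
clock: 19.73
position: [0.4954, -0.3052, 0.2313]
tcp_rot: [179.7, 0.3, 98.9]
wrist_force: [0.4, -0.2, -1.0]
width: 0.549
finger_force: 0.0
```

Run:
```python
from h import *
np.set_printoptions(precision=4,suppress=True)
s=manip.state();print(s["position"],s["tcp_rot"],s["width"],s["q"])
w=shot("wrist");q=shot("scene");t=shot("top")
o=[]
for n,k in(("w",w),("q",q),("t",t)):
    b=best(k,"pinpoint","spatula_tip");print(n,b)
    if b:o.append((k,b["location"]))
print(tri(o))
o=[]
for n,k in(("q",q),("t",t)):
    b=best(k,"pinpoint","cap");print(n,b,b and onz(k,b["location"],.086))
    if b:o.append((k,b["location"]))
if len(o)==2:print(tri(o))
cv2.imwrite("pics/after.png",np.hstack([q["color"][100:400,200:500,::-1],cv2.resize(t["color"][120:270,270:490,::-1],None,fx=2,fy=2)]))
go([.6012-.0417,-.04+.0-.0,.23],[180,0,-95])
```

```text
[ 0.4954 -0.3052  0.2313] [179.7199   0.3202  98.9369] 0.5489828202970479 [-39.9026  17.6764   5.2776  77.1757   0.0002  41.1597]
w {'location': [325.2, 58.6], 'score': 0.74}
q {'location': [323.1, 300.9], 'score': 0.98}
t {'location': [390.8, 241.7], 'score': 0.61}
(array([ 0.4737, -0.1922,  0.0078]), [np.float64(0.006556590420368492), np.float64(0.005894967620299482), np.float64(0.007923328465764165)])
q {'location': [337.0, 205.8], 'score': 0.93} [ 0.5994 -0.0403  0.086 ]
t {'location': [324.5, 177.8], 'score': 0.67} [ 0.6086 -0.0371  0.086 ]
(array([ 0.6065, -0.0357,  0.0787]), [np.float64(0.0034615752871719105), np.float64(0.0034615752871719144)])
at [ 0.4939 -0.3041  0.226 ] [-179.93   -0.08   98.93] turn [   0.11   -0.12 -166.07] then shift(mm) [-268.9  -42.3   -4. ]
```

View pics/after.png

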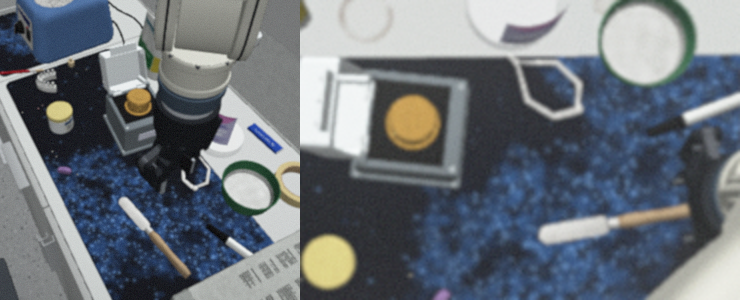

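The spatula lies flat on the mat and the hood stands folded back. The cap is exposed at (413,122) in the right panel, and the pot and cast are undisturbed. Next I'll go over the cap with the wrist camera on the front side.

Request:
{"name": "step_arm", "arguments": {
  "steps": [
    [[0.043, 0.036, -0.015], [0, 0, 0]],
    [[0.043, 0.036, -0.015], [0, 0, 0]],
    [[0.043, 0.036, -0.005], [0, 0, 0]],
    [[0, 0, 0], [0, 0, -10.4]],
    [[0, 0, 0], [0, 0, -10.4]],
    [[0, 0, 0], [0, 0, -10.4]],
    [[0, 0, 0], [0, 0, -10.4]],
    [[0, 0, 0], [0, 0, -10.4]],
    [[0, 0, 0], [0, 0, -10.4]],
    [[0, 0, 0], [0, 0, -10.4]],
    [[0, 0, 0], [0, 0, -10.4]],
    [[0, 0, 0], [0, 0, -10.4]],
    [[0, 0, 0], [0, 0, -10.4]],
    [[0, 0, 0], [0, 0, -10.4]],
    [[0, 0, 0], [0, 0, -10.4]],
    [[0, 0, 0], [0, 0, -10.4]],
    [[0, 0, 0], [0, 0, -10.4]],
    [[0, 0, 0], [0, 0, -10.3]],
    [[0, 0, 0], [0, 0, -10.3]]
  ],
  "claw": 1
}}

```text
clock: 22.5
position: [0.5807, -0.1601, 0.2614]
tcp_rot: [179.9, 0.0, -94.5]
wrist_force: [-0.6, -0.5, 0.4]
width: 1.001
finger_force: 0.0
```

```bash
cat > cap.py <<'E'
from h import *
np.set_printoptions(precision=4,suppress=True)
s=manip.state();print(s["position"],s["tcp_rot"],s["width"],s["q"],s["clock"])
w=shot("wrist");t=shot("top");o=[]
from scipy.optimize import least_squares
for n,k in(("w",w),("t",t)):
    b=best(k,"outline_of","cap")
    if not b: print(n,"none");continue
    m=b["pixels"].astype(np.uint8);print(n,round(b["score"],2),b["location"],m.sum())
    def ren(c):
        a=np.linspace(0,2*np.pi,40,endpoint=False)
        uv=[proj(k,[c[0]+.026*np.cos(x),c[1]+.026*np.sin(x),z]) for x in a for z in(.086,.116)]
        im=np.zeros((1600,2560),np.uint8);cv2.fillConvexPoly(im,cv2.convexHull(np.round(np.array(uv)*4+2).astype(np.int32)),255)
        return cv2.resize(im,(640,400),interpolation=cv2.INTER_AREA)/255.
    from scipy.optimize import minimize
    r=minimize(lambda c:np.abs(ren(c/100)-m).sum(),np.array([60.2,-3.9]),method="Nelder-Mead",options=dict(initial_simplex=[[60.2,-3.9],[60.9,-3.9],[60.2,-3.2]]))
    print("  cap xy",r.x/100,r.fun, "model px",ren(r.x/100).sum())
E
python3 cap.py
```

```text
[ 0.5807 -0.1601  0.2614] [179.9419   0.0181 -94.5272] 1.000933192690575 [ -23.387    19.8034   12.758    83.0154   -0.0017 -108.8598] 22.5
w 0.61 [315.1, 271.6] 1695
  cap xy [ 0.6008 -0.0394] 159.5254901960784 model px 1846.0156862745098
t 0.67 [323.9, 179.5] 469
  cap xy [ 0.6026 -0.0405] 25.411764705882355 model px 485.25882352941176
```

Request:
{"name": "step_arm", "arguments": {
  "steps": [
    [[-0.04, -0.0038, 0], [0, 0, 0]],
    [[-0.04, -0.0038, 0], [0, 0, 0]],
    [[-0.0414, -0.0037, 0], [0, 0, 0]],
    [[0, 0, 0.04], [0, 0, 0]],
    [[0, 0, 0.04], [0, 0, 0]],
    [[0, 0, 0], [0, 0, 0]],
    [[0, 0, 0], [0, 0, 0]]
  ]
}}

```text
clock: 23.58
position: [0.603, -0.0403, 0.1836]
tcp_rot: [-179.9, -0.0, -95.0]
wrist_force: [0.3, -0.2, 1.6]
width: 0.999
finger_force: 0.0
```

```bash
python3 cap.py
```

```text
[ 0.603  -0.0403  0.1836] [-179.9204   -0.0091  -94.968 ] 0.999166081011831 [-11.7791  21.0044   3.2742  72.1898   0.0004 -96.8111] 23.575
w 0.66 [326.7, 245.9] 24921
  cap xy [0.6294 0.0201] 21516.929411764708 model px 3404.949019607843
t none
```

```bash
sed -i 's/^    m=b\["pixels"\].*/    h=cv2.cvtColor(k["color"],cv2.COLOR_RGB2HSV);m=cv2.inRange(h,(8,110,70),(28,255,255))\n    nn,L,S,C=cv2.connectedComponentsWithStats(m);i=1+np.argmax(S[1:,4]);m=(L==i).astype(np.uint8);print(n,S[i],C[i],proj(k,[.6015,-.04,.116]))/; s/("w",w),("t",t)/("w",w),/; s/if not b:.*/pass/' cap.py; python3 cap.py
```

```text
[ 0.603  -0.0404  0.1836] [-179.861    -0.0173  -94.9101] 1.002777822119622 [-11.7828  20.9715   3.2309  72.1193  -0.0006 -96.8727] 23.775
w [ 294  161   68   74 4048] [327.6361 197.5751] [327.2221 205.1641]
  cap xy [ 0.601  -0.0425] 306.1294117647059 model px 3773.509803921569
```

Request:
{"name": "step_arm", "arguments": {
  "steps": [
    [[0, 0.0015, 0.04], [0, 0, 0]],
    [[0, 0, 0.03], [0, 0, 0]],
    [[0, 0, 0.012], [0, 0, 0]],
    [[0, 0, 0.008], [0, 0, 0]],
    [[0, 0, 0], [0, 0, 0]],
    [[0, 0, 0], [0, 0, 0]]
  ]
}}

```text
clock: 24.68
position: [0.6014, -0.0401, 0.0931]
tcp_rot: [-179.9, -0.0, -94.9]
wrist_force: [0.4, -0.1, 0.3]
width: 0.999
finger_force: 0.0
```

Request:
{"name": "step_arm", "arguments": {
  "steps": [
    [[0, 0, 0], [0, 0, 0]],
    [[0, 0, 0], [0, 0, 0]],
    [[0, 0, 0], [0, 0, 0]],
    [[0, 0, 0], [0, 0, 0]],
    [[0, 0, 0], [0, 0, 0]]
  ],
  "claw": -1,
  "force": 30
}}

```text
clock: 25.3
position: [0.6011, -0.04, 0.0928]
tcp_rot: [-179.9, -0.0, -94.9]
wrist_force: [-1.4, 0.5, 6.1]
width: 0.599
finger_force: 31.4
```

```bash
python3 -c "
from h import *
s=manip.state();print({k:np.round(s[k],4) for k in('clock','position','tcp_rot','q','wrist_force','ft_torque','width','finger_force')})"
```

```text
{'clock': np.float64(25.3), 'position': array([ 0.6011, -0.04  ,  0.0928]), 'tcp_rot': array([-1.799425e+02, -9.400000e-03, -9.486840e+01]), 'q': array([-1.17847e+01,  2.38265e+01, -6.07150e+00,  6.00438e+01,
       -2.40000e-03, -9.69163e+01]), 'wrist_force': array([-1.4152,  0.4738,  6.1024]), 'ft_torque': array([ 0.0516,  0.355 , -0.0299]), 'width': np.float64(0.5992), 'finger_force': np.float64(31.3534)}
```

Request:
{"name": "step_arm", "arguments": {
  "steps": [
    [[0, 0, 0], [0, 0, 4]],
    [[0, 0, 0], [0, 0, 4]],
    [[0, 0, 0], [0, 0, 3]],
    [[0, 0, 0], [0, 0, 0]]
  ]
}}

```text
clock: 25.8
position: [0.6012, -0.04, 0.0928]
tcp_rot: [-179.9, -0.0, -105.9]
wrist_force: [0.4, -0.9, 5.7]
width: 0.598
finger_force: 31.3
```

```bash
cat > st.py <<'E'
from h import *
s=manip.state();print({k:np.round(s[k],4).tolist() for k in('clock','position','tcp_rot','wrist_force','ft_torque','width')},np.round(s["q"][5],1))
E
python3 st.py
```

```text
{'clock': 25.8, 'position': [0.6012, -0.04, 0.0928], 'tcp_rot': [-179.9277, -0.0064, -105.8613], 'wrist_force': [0.4194, -0.8785, 5.7346], 'ft_torque': [-0.0605, 0.179, 0.5386], 'width': 0.5977} -85.9
```

Torque rose to 0.54 Nm within 11°, so that way is the stop. I'll turn the other way.

Request:
{"name": "step_arm", "arguments": {
  "steps": [
    [[0, 0, 0], [0, 0, -5]],
    [[0, 0, 0], [0, 0, -5]],
    [[0, 0, 0], [0, 0, -5]],
    [[0, 0, 0], [0, 0, -5]],
    [[0, 0, 0], [0, 0, -5]],
    [[0, 0, 0], [0, 0, 0]]
  ]
}}

```text
clock: 26.55
position: [0.6014, -0.04, 0.0928]
tcp_rot: [-179.9, -0.0, -80.8]
wrist_force: [-0.3, 0.9, 5.4]
width: 0.596
finger_force: 31.3
```

```bash
python3 st.py
```

```text
{'clock': 26.55, 'position': [0.6014, -0.04, 0.0928], 'tcp_rot': [-179.9225, -0.027, -80.8225], 'wrist_force': [-0.2554, 0.8714, 5.3531], 'ft_torque': [0.0291, 0.0859, 0.0462], 'width': 0.5957} -111.0
```

That way turns freely at 0.05 Nm, so it is the loosening direction. I'll turn on past 65°.

Request:
{"name": "step_arm", "arguments": {
  "steps": [
    [[0, 0, 0], [0, 0, -7]],
    [[0, 0, 0], [0, 0, -7]],
    [[0, 0, 0], [0, 0, -7]],
    [[0, 0, 0], [0, 0, -7]],
    [[0, 0, 0], [0, 0, 0]]
  ]
}}

```text
clock: 27.18
position: [0.6014, -0.0401, 0.0928]
tcp_rot: [-179.9, -0.1, -52.8]
wrist_force: [0.4, 0.2, 5.6]
width: 0.6
finger_force: 31.3
```

Request:
{"name": "step_arm", "arguments": {
  "steps": [
    [[0, 0, 0], [0, 0, -7]],
    [[0, 0, 0], [0, 0, -7]],
    [[0, 0, 0], [0, 0, -7]],
    [[0, 0, 0], [0, 0, -7]],
    [[0, 0, 0], [0, 0, -1]],
    [[0, 0, 0], [0, 0, 0]]
  ]
}}

```text
clock: 27.92
position: [0.6014, -0.0401, 0.0928]
tcp_rot: [-180.0, -0.1, -23.9]
wrist_force: [0.9, 0.3, 5.2]
width: 0.596
finger_force: 31.3
```

```bash
python3 st.py
```

```text
{'clock': 27.925, 'position': [0.6014, -0.0401, 0.0928], 'tcp_rot': [-179.981, -0.0902, -23.8822], 'wrist_force': [0.9116, 0.3488, 5.1746], 'ft_torque': [0.0606, -0.0226, 0.0913], 'width': 0.5959} -167.9
```

Request:
{"name": "step_arm", "arguments": {
  "steps": [
    [[0, 0, -0.001], [0, 0, 0]],
    [[0, 0, -0.001], [0, 0, 0]],
    [[0, 0, -0.001], [0, 0, 0]],
    [[0, 0, -0.001], [0, 0, 0]],
    [[0, 0, 0], [0, 0, 0]]
  ]
}}

```text
clock: 28.55
position: [0.6009, -0.04, 0.0961]
tcp_rot: [180.0, -0.0, -23.9]
wrist_force: [0.1, -0.0, -0.7]
width: 0.598
finger_force: 31.3
```

Request:
{"name": "step_arm", "arguments": {
  "steps": [
    [[0, 0, -0.004], [0, 0, 0]],
    [[0, 0, -0.006], [0, 0, 0]],
    [[0, 0, -0.008], [0, 0, 0]],
    [[0, 0, -0.012], [0, 0, 0]],
    [[0, 0, -0.02], [0, 0, 0]],
    [[0, 0, -0.025], [0, 0, 0]],
    [[0, 0, -0.025], [0, 0, 0]],
    [[0, 0, -0.02], [0, 0, 0]],
    [[0, 0, -0.015], [0, 0, 0]],
    [[0, 0, -0.005], [0, 0, 0]],
    [[0, 0, 0], [0, 0, 0]],
    [[0, 0, 0], [0, 0, 0]],
    [[0, 0, 0], [0, 0, 0]]
  ]
}}

```text
clock: 30.18
position: [0.6007, -0.0399, 0.2354]
tcp_rot: [180.0, 0.1, -23.9]
wrist_force: [0.8, 0.6, -1.2]
width: 0.599
finger_force: 31.4
```

```bash
python3 st.py
python3 - <<'E'
from h import *
np.set_printoptions(precision=4,suppress=True)
w=shot("wrist");q=shot("scene");s=manip.state();o=[]
for n,k in(("w",w),("q",q)):
    h=cv2.cvtColor(k["color"],cv2.COLOR_RGB2HSV);m=cv2.inRange(h,(8,110,70),(28,255,255))
    nn,L,S,C=cv2.connectedComponentsWithStats(m);i=np.argsort(-S[1:,4])[:3]+1;print(n,S[i].tolist(),proj(k,s["position"]+[0,0,.01]))
    b=best(k,"pinpoint","cap");print(b)
    if b:o.append((k,b["location"]))
if len(o)==2:print(tri(o))
for t in("spatula_tip","pot","cast","die"): b=best(q,"pinpoint",t);print(t,b)
E
```

```text
{'clock': 30.175, 'position': [0.6007, -0.0399, 0.2354], 'tcp_rot': [179.9865, 0.0644, -23.8688], 'wrist_force': [0.7707, 0.5833, -1.1816], 'ft_torque': [0.0383, -0.0261, -0.0533], 'width': 0.5985} -167.9
w [[274, 206, 104, 110, 9016], [297, 148, 57, 55, 2294], [148, 87, 28, 7, 103]] [327.2901 259.7047]
{'location': [324.5, 246.2], 'score': 0.7}
q [[324, 195, 28, 21, 453], [329, 137, 10, 26, 204], [351, 151, 11, 21, 144]] [341.3054 149.7773]
{'location': [340.8, 156.1], 'score': 0.57}
(array([ 0.6007, -0.0387,  0.2294]), [np.float64(0.0007137805486422535), np.float64(0.0007137805486421878)])
spatula_tip {'location': [322.9, 300.4], 'score': 0.81}
pot {'location': [262.6, 225.3], 'score': 0.89}
cast {'location': [245.2, 181.1], 'score': 0.85}
die {'location': [272.4, 165.1], 'score': 0.38}
```

```bash
python3 -c "
from plant import manip
print(manip.sign_off())"
```

```text
the job is handed in; nothing more can be done
None
```

The job is handed in at about 30 s on the robot clock: I levered the hood open with the spatula blade and folded it back to its stop, laid the spatula flat on the mat, turned the cap free the way that gave no resistance, and finished holding it level about 14 cm above its seat, with the pot and cast undisturbed (the die was not confirmed separately).

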